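# Shift the tube roller into third and restart it

## Task

The tube roller stands in first speed. Push its gear lever through the H-shaped gate, fully home into third (the slot end whose tab has three dots), then press the start button all the way in and let it go. Only push, do not grip the lever knob, and leave the tubes on the rollers and the other things on the bench as they lie.

Things in the scene. Friction and masses are not known exactly. Their poses are not given: they have to be found in the camera images.
- roller: Bench tube roller, fixed: white gearbox head at the right, bed of five rollers at the left. Origin on the bench under the gate's centre; x points from its front to its back, y to its left (to the rollers), z up; all mm below are in this frame. Head: x -110 to 110, y -140 to 55, flat deck 86 high. Bed: y 55 to 296, nothing on it above 105 high.
- gate (a point): Centre of the gate, a level steel plate on the deck, 100 (x) by 84 (y) mm, its top 92 mm above the bench. Its H: two slots along x at y = +17 and -17, 13 wide, joined at x = 0 by the neutral channel along y, 15 wide, corners rounded 4. The four slot ends are the four speeds. The channel's ends line up with the slots: pushed sideways to the stop, the lever is in line with a slot.
- pivot (a point): Pivot of the lever, at x = y = 0 of the roller, 20 mm above the bench (inside the head). The lever leans both ways about it; its 10 mm round stem runs in the slots, and only the slot walls stop it. It can change sides only along the neutral channel.
- knob (a point): Centre of the black lever knob: rounded block 30 x 30 mm, 40 tall, along the stem, 145 mm from the pivot. 165 mm above the bench when upright; about 156 when home in a speed, then about 38 mm to the front or back and 33 to the left or right of the gate's centre. In neutral at a side stop: x = 0, y = 35 either way. Friction keeps it where it is left; moving it takes 2 to 4 N.
- shift (a joint): Fore-and-aft angle of the lever (rad): 0 = in neutral, positive = knob leaning to the machine's back (+x), negative = to its front. Fully home is about 0.27 at the back, -0.27 at the front. It begins in first, at the front left, between -0.27 and -0.24.
- select (a joint): Sideways angle of the lever (rad): positive = knob leaning left (+y). About 0.24 in the left slots, -0.24 in the right slots. It begins at about 0.24.
- tab_1: Aluminium index tab, 25 x 26 mm, 3 thick, one raised black dot: marks first. Origin at the centre of its underside, on the deck. The four tabs lie at x = +-75, y = +-33 of the roller, just beyond the gate plate, each in line with a slot end. First is front left and second back left; third and fourth are on the right, which of them at the back differs from machine to machine.
- tab_2: Tab with two raised black dots side by side (8 mm dots): marks second; same size.
- tab_3: Tab with three raised black dots in a triangle: marks third, the speed wanted; same size. It lies by the back right or the front right slot end. With the lever home there, the knob's centre is about 36 mm from the tab's centre, seen from above.
- tab_4: Tab with four raised black dots in a square: marks fourth; same size.
- start_top (a point): Centre of the top face of the start button: grey, round, 32 mm across, in a dark collar on the deck to the right of the gate and towards the front (x = -45, y = -100); its top is 104 mm above the bench. Press straight down.
- start (a joint): How far the start button is pressed in (m): 0 = out, 0.006 = all the way in. A spring returns it; all the way in takes 5 N.
- tube_a: 50 ml screw-cap tube (112 mm long, 34 mm over the cap) lying loose in the trough between two rollers; to be left alone.
- tube_b: second such tube, in another trough; to be left alone.
- notebook: small dark notebook, 98 x 72 x 9 mm, lying on the bench to the right of the gearbox head; to be left alone.
- foil_flask: small flask wrapped in foil, 68 mm wide, 78 mm tall, standing on the bench to the right of the gearbox head; to be left alone.
- petri_dish: covered petri dish, 91 mm across, 17 mm tall, on the bench in front of the gearbox head; to be left alone.
- pen_clear: slim pen 143 mm long on the bench in front of the rollers; to be left alone.
- marker_black: marker pen 136 mm long on the bench in front of the rollers; to be left alone.

How it is judged:
By the outcome, as a careful person would: the job done as asked, in the order asked, and still so for the second after the job is handed in, with the robot touching nothing.
It also fails if it takes over 67 s, if anything falls off the work surface, if the arm or the gripper's body presses on something with over 40 N, if the wrist force passes 120 N, or if a joint passes its speed limit or range.

## Robot

A 7-joint arm with a two-finger parallel gripper is mounted at the origin on a cart in front of the work surface, level with it; the furniture and walls round the work are solid. World frame = base frame: x ahead of the robot, y to its left, z up, the work surface at z = 0. Lengths are in m, angles in degrees, forces in N, time in s.
With the tool pointing down it reaches from about 0.35 to 0.775 m from the base axis. Payload 3.1 kg.
Tool frame: the origin (TCP) lies at the very end of the fingers, on their centre line; the grasp point (between the pads) lies manip.hold_point_z behind it (manip.hold_point_z is the distance from the TCP to the grasp point, in m); z points along the fingers, y is the line along which they close (so a half turn about z gives the same grasp; the last joint's range is limited). The gripper opens to 85 mm and grips with 20 to 120 N. Pads are 22 mm wide; open, the fingers measure 114 mm over their backs; the gripper's body (76 mm by 85 mm) begins 54 mm behind the grasp point. The pads swing forward as they close: fully open they stand 13 mm farther back than shut.
Start: joints at [-79.395, 17.813, 0.802, 86.603, -0.252, 75.585, -1.558], TCP at [0.124, 0.536, 0.2] pointing down, gripper open.
Joint ranges: [-154.91, 154.91], [-16.99, 109.72], [-72.82, 74.43], [7.12, 147.25], [-82.49, 262.49], [11.32, 116.49], [-174.64, 174.64]. Speed limits (degrees/s): [159.86, 159.86, 180, 180, 180, 180, 180].

## Interface

Orientations are given as a 3x3 rotation matrix whose columns are the frame's x, y, z axes.
In Python, from plant import manip gives the robot as it stands.
- The arm moves only by the tool servo_tool, never from a script. Its argument "motion" is one flat list of numbers, 6 for each row, row after row: the shift along the tool's x, y, z in mm, then the turn, a rotation vector about the tool's x, y, z in rad. In form: [x, y, z, wx, wy, wz, x, y, z, wx, wy, wz, ...]. A call has 1 to 8 rows; each row is the pose to reach, as a shift and turn from the pose commanded when the call began, along the tool's axes at that moment; what a row does not reach only later rows make up. A row lasts 1/8 s, in which the tool goes at most 62.5 mm and 10.7 degrees, less where a joint would pass 70% of its speed; a pose out of reach is approached as far as the arm can. A call with a gripper value outside its range is refused whole. "gripper" is the opening in per cent of the stroke, from 0 (shut) to 100 (fully open), set as the call begins (left out, the last holds). The fingers move at their own pace and stop on an object; the grip force is fixed at half the most. Time passes only in rows, so rows that repeat a pose let the fingers close. It gives the time, the measured TCP pose, the force, the opening and the grip force at its end, in the units of the state.
- manip.sense(): the state, without advancing time (a new reading comes with each control period).
- manip.grab_frame(name): name is "side" or "top" or "wrist"; returns a dict with "color" (400x640x3 uint8, blue, green, red), "z_map" (400x640 float32, m along the optical axis (not along the pixel's ray), 0 where there is no reading), "fov_y" (degrees; the focal length in pixels is half the picture's height over the tangent of half this angle, whatever the lens; pixels are square), "cx", "cy" (the principal point, pixels), "R" (3x3) and "t" (3): a world point X has camera coordinates R X + t. Camera axes: x right, y down, z forward; pixel columns grow to the right and rows downward; lengths in m; the calibration is good to about 2 mm. A picture is of the moment at which its call begins.
- manip.sign_off(): hands the job in; it is judged then, once.
Trained networks look in the newest picture that a camera, given by its name, has taken for a name from the list of things; names that differ only in an ending like _2 or _b are one class to them, and where a whole thing is asked for, a point or a joint stands for the part that bears it (a point fixed in the world has none). Each returns a list of dicts, best first, with "score" (0 to 1); they miss things now and then, are a little off and sometimes report something else, mostly with a low value. They report only what shows in the picture. A call takes as long as a camera call.
- manip.outline_of(camera, name): "pixels" (400x640 bool, what is visible of it) and "box" ([left, top, width, height] in pixels, round what is visible of it).
- manip.tip_of(camera, name): "location" ([row, column] in pixels: a listed point, or the origin of a listed thing).
The state is a dict: "time_s": time; "joints": joint angles; "qd": joint speeds; "joint_torque": joint torques, N m; "eef_pos": TCP position; "tool_rot": TCP orientation; "wrist_force": force on the tool from outside, world axes, zero at the start; "torque": the same for the moment, N m; "width": finger opening in m; "grasp_force": force on a finger pad.
Only numpy, scipy, OpenCV 4.12 (cv2) and the standard library are available. Lean on these libraries where they do the work, as an engineer would, in place of code of your own. Each camera call takes 0.05 s, during which the arm holds its last target. There are 200 camera calls.

## Working session

There is one attempt and no reset: what is moved stays moved. The work goes in short steps, Python scripts to look and compute and a tool call to move; the robot and the scene stay as the last step left them, time stands still between calls to the robot, and variables do not carry over. Pictures are saved under pics/ and viewed, at most 10 in all, crops included, and the job is handed in when it is done.

Besides the shell and the picture viewer there is one more tool, called after "Request:" as name(argument=value, ...), one argument or row to a line, values as JSON. servo_tool: Moves the arm, as the interface text tells. Its arguments: {"type":"object","properties":{"motion":{"type":"array","items":{"type":"number"}},"gripper":{"type":"number"}},"required":["motion"]}

```bash
mkdir -p pics; cat > h.py <<'E'
import numpy as np,cv2
from plant import manip
def K(f): return 200/np.tan(np.radians(f["fov_y"]/2))
def ray(f,r,c):
    d=np.array([(c-f["cx"])/K(f),(r-f["cy"])/K(f),1]); R=np.array(f["R"])
    return -R.T@f["t"], R.T@d
def atz(f,r,c,z):
    o,d=ray(f,r,c); return o+d*(z-o[2])/d[2]
def dep(f,r,c):
    o,d=ray(f,r,c); return o+d*f["z_map"][int(round(r)),int(round(c))]
def proj(f,X):
    p=np.array(f["R"])@X+f["t"]; return p[1]/p[2]*K(f)+f["cy"],p[0]/p[2]*K(f)+f["cx"]
def tri(rs):
    A=0;b=0
    for o,d in rs:
        d=d/np.linalg.norm(d);P=np.eye(3)-np.outer(d,d);A=A+P;b=b+P@o
    return np.linalg.solve(A,b)
E
python3 - <<'E'
from h import *
s=manip.sense();print(s["time_s"],s["eef_pos"],s["tool_rot"],manip.hold_point_z)
F={}
for n in("top","side"):
    F[n]=manip.grab_frame(n);cv2.imwrite(f"pics/{n}0.png",F[n]["color"])
for k in["gate","knob","start_top","tab_1","tab_3","pivot"]:
    rs=[]
    for n in F:
        t=manip.tip_of(n,k)
        print(k,n,[(round(x["score"],2),np.round(x["location"]),np.round(dep(F[n],*x["location"]),3)) for x in t[:4]])
        if t: rs.append(ray(F[n],*t[0]["location"]))
    if len(rs)==2: print("  tri",tri(rs).round(4))
E
```

```text
0.0 [0.12347631 0.53514287 0.19933405] [[-9.74403808e-01  2.24804425e-01 -4.35491881e-04]
 [ 2.24804830e-01  9.74401156e-01 -2.27486995e-03]
 [-8.70570383e-05 -2.31454262e-03 -9.99997318e-01]] 0.0187
gate top [(0.7, array([194., 308.]), array([0.585, 0.019, 0.089]))]
gate side [(0.64, array([199., 330.]), array([0.589, 0.032, 0.088]))]
  tri [0.5847 0.019  0.0947]
knob top [(0.53, array([207., 296.]), array([0.544, 0.043, 0.173])), (0.4, array([202., 313.]), array([0.566, 0.01 , 0.09 ]))]
knob side [(0.86, array([174., 314.]), array([0.548, 0.035, 0.162]))]
  tri [0.5479 0.0438 0.1579]
start_top top [(0.71, array([210., 355.]), array([ 0.546, -0.084,  0.107]))]
start_top side [(0.67, array([214., 330.]), array([ 0.56 , -0.077,  0.107]))]
  tri [ 0.5516 -0.0849  0.1112]
tab_1 top [(0.69, array([228., 297.]), array([0.508, 0.044, 0.089])), (0.55, array([164., 289.]), array([0.654, 0.065, 0.086])), (0.47, array([157., 317.]), array([ 0.672, -0.001,  0.088])), (0.43, array([223., 327.]), array([ 0.519, -0.022,  0.088]))]
tab_1 side [(0.61, array([193., 349.]), array([0.649, 0.056, 0.087])), (0.52, array([202., 300.]), array([0.51 , 0.035, 0.09 ])), (0.44, array([203., 362.]), array([ 0.662, -0.013,  0.089]))]
  tri [0.5692 0.0244 0.1088]
tab_3 top [(0.69, array([228., 297.]), array([0.508, 0.044, 0.089])), (0.55, array([164., 289.]), array([0.654, 0.065, 0.086])), (0.47, array([157., 317.]), array([ 0.672, -0.001,  0.088])), (0.43, array([223., 327.]), array([ 0.519, -0.022,  0.088]))]
tab_3 side [(0.61, array([193., 349.]), array([0.649, 0.056, 0.087])), (0.52, array([202., 300.]), array([0.51 , 0.035, 0.09 ])), (0.44, array([203., 362.]), array([ 0.662, -0.013,  0.089]))]
  tri [0.5692 0.0244 0.1088]
pivot top []
pivot side []
```

```bash
python3 - <<'E'
import cv2,numpy as np
a=cv2.imread("pics/top0.png");b=cv2.imread("pics/side0.png")
a1=cv2.resize(a[140:250,250:390],(764,600),interpolation=3)
cv2.imwrite("pics/topc.png",a1)
cv2.imwrite("pics/both.png",np.vstack([cv2.resize(a[80:330,140:460],(384,300)),cv2.resize(b[80:330,180:500],(384,300))]))
from scipy.optimize import least_squares
L=np.array([[-75,33],[75,33],[75,-33],[-75,-33],[0,0],[-45,-100]])/1e3
W=np.array([[.508,.044],[.654,.065],[.672,-.001],[.519,-.022],[.5847,.019],[.5516,-.0849]])
f=lambda p:(L@np.array([[np.cos(p[2]),np.sin(p[2])],[-np.sin(p[2]),np.cos(p[2])]])+p[:2]-W).ravel()
r=least_squares(f,[.58,.02,.1]);print(r.x,np.degrees(r.x[2]),(r.fun*1e3).round(1))
E
```

```text
[0.5867088  0.02088324 0.13669924] 7.832289576820757 [-0.1 -0.6  2.5 -1.2 -6.5 -0.6 -2.1 -0.   2.   1.9  4.2  0.6]
```

View pics/topc.png

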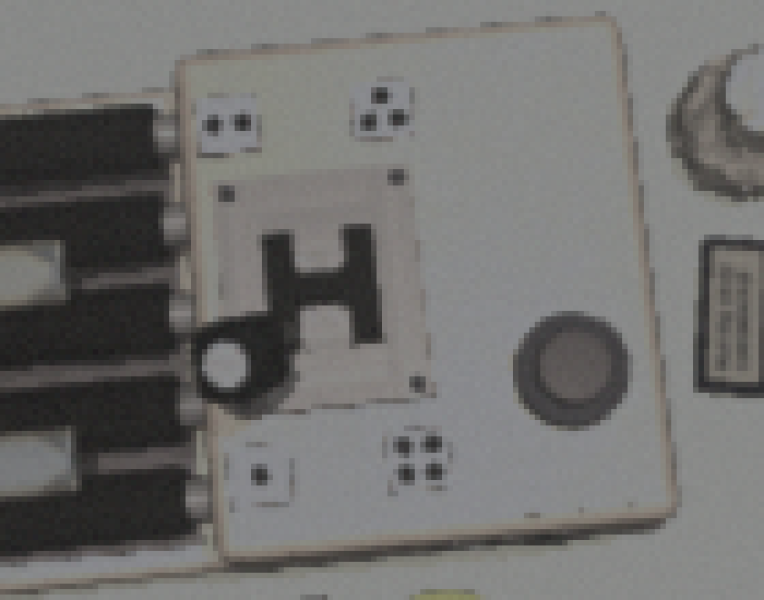

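View pics/both.png

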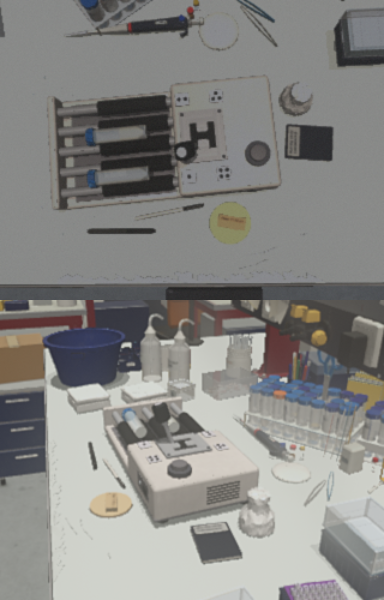

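Third is at the back right: its three dots are at crop (380,110). First is front left and holds the knob, at crop (240,360). The button is at crop (573,365). I need to push +x, then -y, then +x.

```bash
cat >> h.py <<'E'
import json,os
from scipy.spatial.transform import Rotation as Ro
def rol():
    p=json.load(open("pose.json")); c,s=np.cos(p[2]),np.sin(p[2])
    return np.array([p[0],p[1],0]),np.array([[c,-s,0],[s,c,0],[0,0,1.]])
def plan(*pts):
    "roller-frame TCP targets (mm) -> tool shift mm, turn rad, for aligned tool"
    o,R=rol(); s=manip.sense(); T=np.array(s["tool_rot"]);
    G=R@np.array([[-1,0,0],[0,1,0],[0,0,-1.]])
    print("tcp in roller mm",(R.T@(s["eef_pos"]-o)*1e3).round(1),"turn",Ro.from_matrix(T.T@G).as_rotvec().round(3),"F",np.round(R.T@s["wrist_force"],1),"t",s["time_s"])
    for p in pts: print(p,(T.T@(o+R@np.array(p)/1e3-s["eef_pos"])*1e3).round(1))
E
python3 - <<'E'
from h import *
json.dump([.5867,.0209,.1367],open("pose.json","w"))
plan((-90,33,280))
f=manip.grab_frame("top");z=f["z_map"]
v,u=np.mgrid[0:400:2,0:640:2];P=np.array([dep(f,a,b) for a,b in zip(v.ravel(),u.ravel()) if z[a,b]>0])
a=np.array([.124,.535]);b=np.array([.49,.045]);d=b-a;t=np.clip((P[:,:2]-a)@d/(d@d),0,1)
m=np.linalg.norm(P[:,:2]-a-t[:,None]*d,axis=1)<.12
print(P[m].max(0),P[m].min(0),P.min(0),P.max(0))
E
```

```text
tcp in roller mm [-388.5  573.3  200.5] turn [ 0.     0.    -0.363] F [-0.5 -0.2  0.7] t 0.7
(-90, 33, 280) [-471.1 -398.9  -79.6]
[0.60832247 0.64989713 0.18037515] [ 0.00792293 -0.07449727 -0.91428568] [-0.19603259 -1.26736069 -0.9179962 ] [1.10040684 1.47037113 0.38441448]
```

Request:
servo_tool(
  motion=[0,0,-40,0,0,0,-30,-25,-80,0,0,0,-70,-60,-80,0,0,0,-115,-97,-80,0,0,0,-160,-135,-80,0,0,0,-205,-173,-80,0,0,0,-245,-207,-80,0,0,0,-280,-237,-80,0,0,0],
  gripper=0,
)

```text
time_s: 1.75
eef_pos: [0.3443, 0.2401, 0.2807]
tool_rot: [[-0.974, 0.226, 0.001], [0.226, 0.974, 0.001], [-0.001, 0.001, -1.0]]
wrist_force: [0.0, 0.4, -0.0]
width: 0.0001
grasp_force: 0.0
```

Request:
servo_tool(
  motion=[-40,-34,0,0,0,-0.05,-80,-68,0,0,0,-0.12,-120,-102,0,0,0,-0.2,-155,-131,0,0,0,-0.27,-180,-152,0,0,0,-0.33,-191,-162,0,0,0,-0.363,-191,-162,0,0,0,-0.363,-191,-162,0,0,0,-0.363],
)

```text
time_s: 2.75
eef_pos: [0.4925, 0.0424, 0.2804]
tool_rot: [[-0.991, -0.137, -0.0], [-0.137, 0.991, 0.001], [0.0, 0.001, -1.0]]
wrist_force: [-0.2, 1.1, 0.3]
width: -0.0002
grasp_force: 0.0
```

```bash
python3 - <<'E'
from h import *
plan((-90,33,280))
f=manip.grab_frame("wrist");cv2.imwrite("pics/w1.png",f["color"])
o,R=rol()
for k in["gate","knob","start_top","tab_3"]:
    t=manip.tip_of("wrist",k)
    print(k,[(round(x["score"],2),np.round(x["location"]),np.round(dep(f,*x["location"]),4),(R.T@(dep(f,*x["location"])-o)*1e3).round(1)) for x in t[:4]])
    
E
```

```text
tcp in roller mm [-90.4  34.1 280.4] turn [ 0.001 -0.     0.001] F [-0.1  1.2  0.3] t 2.75
(-90, 33, 280) [-0.4 -1.1  0.4]
gate []
knob [(0.75, array([246., 325.]), array([0.4822, 0.0416, 0.3161]), array([-100.7,   34.8,  316.1]))]
start_top [(0.43, array([190., 324.]), array([0.5106, 0.0452, 0.092 ]), array([-72. ,  34.4,  92. ]))]
tab_3 [(0.85, array([193., 324.]), array([0.5144, 0.0454, 0.0893]), array([-68.3,  34.2,  89.3])), (0.64, array([186., 269.]), array([ 0.5155, -0.0211,  0.0877]), array([-76.3, -31.9,  87.7])), (0.55, array([292., 270.]), array([ 0.6597, -0.0064,  0.0892]), array([ 68.6, -37. ,  89.2]))]
```

View pics/w1.png

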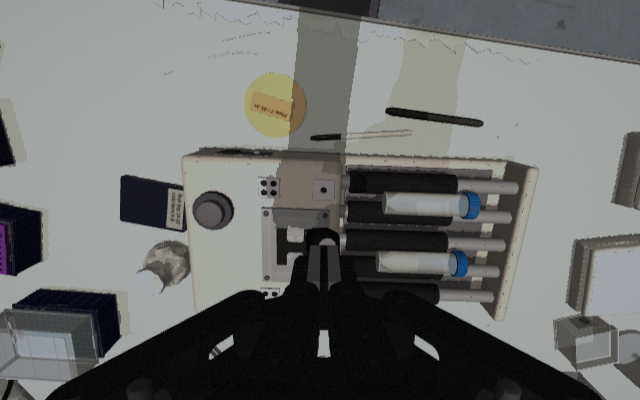

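The wrist view shows tab 1 at (row 188, col 323), tab 4 at (187,268) and the button top at about (209,210). The gripper hides the knob from this angle.

```bash
python3 - <<'E'
from h import *
o,R=rol()
f=manip.grab_frame("wrist");g=manip.grab_frame("top");h=manip.grab_frame("side")
def sh(n,q): print(n,np.round(q,4),(R.T@(q-o)*1e3).round(1))
for n,r,c,z in[("t1",188.5,323.5,.0895),("t4",187.5,268.5,.0895),("btn",209,210,.104)]: sh("wrist "+n,atz(f,r,c,z))
# button/tabs in top from crop (scale 5.457, origin col 250,row 140)
for n,cc,rr,z in[("t1",259,474,.0895),("t2",228,124,.0895),("t3",383,110,.0895),("t4",419,459,.0895),("btn",575,365,.104),("gateH",320,287,.092)]:
    sh("top "+n,atz(g,140+rr/5.457-.5,250+cc/5.457-.5,z))
for F,n in((f,"wrist"),(g,"top"),(h,"side")):
    for k in("knob","start_top"):
        t=manip.outline_of(n,k)
        for x in t[:2]:
            ys,xs=np.nonzero(x["pixels"]);print(n,k,round(x["score"],2),x["box"]);sh(" centroid@z",atz(F,ys.mean(),xs.mean(),.104 if k[0]=="s" else .16))
E
```

```text
wrist t1 [0.5095 0.0443 0.0895] [-73.3  33.7  89.5]
wrist t4 [ 0.5173 -0.0212  0.0895] [-74.5 -32.2  89.5]
wrist btn [ 0.5487 -0.0849  0.104 ] [-52.  -99.6 104. ]
top t1 [0.5107 0.0452 0.0895] [-72.   34.4  89.5]
top t2 [0.659  0.0593 0.0895] [76.9 28.2 89.5]
top t3 [ 0.665  -0.0064  0.0895] [ 73.9 -37.7  89.5]
top t4 [ 0.5166 -0.0209  0.0895] [-75.1 -31.8  89.5]
top btn [ 0.5537 -0.0847  0.104 ] [ -47.1 -100.1  104. ]
top gateH [0.5884 0.0201 0.092 ] [ 1.6 -1.  92. ]
wrist knob 0.56 [304.2, 232.0, 35.8, 22.4]
 centroid@z [0.5435 0.0472 0.16  ] [-39.2  32.  160. ]
wrist start_top 0.66 [195.2, 199.3, 29.8, 27.1]
 centroid@z [ 0.5533 -0.0841  0.104 ] [-47.4 -99.5 104. ]
top start_top 0.71 [348.3, 203.1, 13.5, 13.2]
 centroid@z [ 0.5519 -0.0849  0.104 ] [ -48.9 -100.   104. ]
top start_top 0.63 [311.1, 249.5, 39.2, 32.6]
 centroid@z [ 0.425  -0.0311  0.104 ] [-167.3  -29.5  104. ]
side knob 0.56 [303.7, 166.9, 21.2, 32.3]
 centroid@z [0.5475 0.014  0.16  ] [-39.8  -1.4 160. ]
side start_top 0.64 [322.3, 209.9, 15.2, 12.7]
 centroid@z [ 0.5549 -0.0836  0.104 ] [-45.8 -99.2 104. ]
side start_top 0.59 [321.0, 177.2, 7.0, 13.3]
 centroid@z [0.5894 0.0937 0.104 ] [ 12.6  71.7 104. ]
```

```bash
python3 - <<'E'
from h import *
from scipy.optimize import least_squares
L=np.array([[-75,33],[75,33],[75,-33],[-75,-33],[0,0],[-45,-100],[-75,33],[-75,-33]])/1e3
W=np.array([[.5107,.0452],[.659,.0593],[.665,-.0064],[.5166,-.0209],[.5884,.0201],[.5535,-.0846],[.5095,.0443],[.5173,-.0212]])
f=lambda p:(L@np.array([[np.cos(p[2]),np.sin(p[2])],[-np.sin(p[2]),np.cos(p[2])]])+p[:2]-W).ravel()
r=least_squares(f,[.58,.02,.1]);print(r.x,(r.fun*1e3).round(1))
json.dump(list(r.x),open("pose.json","w"))
plan((-90,33,145),(-66,33,145),(-26,33,145))
E
```

```text
[0.58801043 0.01933806 0.0996554 ] [-0.6 -0.5  0.4  0.3  0.9  0.4  0.1 -0.1 -0.4 -0.8 -0.3 -0.   0.6  0.4
 -0.6  0.2]
tcp in roller mm [-92.5  31.3 280.4] turn [ 0.    -0.     0.037] F [ 0.3 -0.7  0.3] t 3.45
(-90, 33, 145) [ -2.5   1.6 135.4]
(-66, 33, 145) [-26.5   0.7 135.4]
(-26, 33, 145) [-66.5  -0.7 135.4]
```

Request:
servo_tool(
  motion=[2,2,35,0,0,0.037,2,2,75,0,0,0.037,2,2,110,0,0,0.037,2,2,137,0,0,0.037,2,2,137,0,0,0.037,2,2,137,0,0,0.037],
)

```text
time_s: 4.2
eef_pos: [0.4917, 0.0429, 0.1445]
tool_rot: [[-0.995, -0.099, 0.002], [-0.099, 0.995, 0.0], [-0.002, -0.0, -1.0]]
wrist_force: [0.7, -0.8, 1.8]
width: 0.0003
grasp_force: 0.0
```

Request:
servo_tool(
  motion=[-10,0,0,0,0,0,-20,0,0,0,0,0,-30,0,0,0,0,0,-40,0,0,0,0,0,-50,0,0,0,0,0,-58,0,0,0,0,0,-64,0,0,0,0,0,-64,0,0,0,0,0],
)

```text
time_s: 5.2
eef_pos: [0.5581, 0.0512, 0.1486]
tool_rot: [[-0.995, -0.101, 0.008], [-0.101, 0.995, 0.004], [-0.008, 0.003, -1.0]]
wrist_force: [-4.4, 2.5, 19.4]
width: -0.0003
grasp_force: 9.9
```

```bash
python3 - <<'E'
from h import *
plan((-27,33,143))
f=manip.grab_frame("side");g=manip.grab_frame("top")
a=cv2.resize(f["color"][140:260,260:400],(700,600),interpolation=3);cv2.imwrite("pics/s2.png",a)
o,R=rol()
for n,F in(("side",f),("top",g)):
  for x in manip.tip_of(n,"knob")[:2]:print(n,x["score"],(R.T@(atz(F,*x["location"],.165)-o)*1e3).round(1))
E
```

```text
tcp in roller mm [-26.6  34.7 148.6] turn [0.003 0.008 0.001] F [-4.2  2.9 19.4] t 5.2
(-27, 33, 143) [ 0.4 -1.7  5.6]
side 0.7 [-14.4  18.7 165. ]
```

View pics/s2.png

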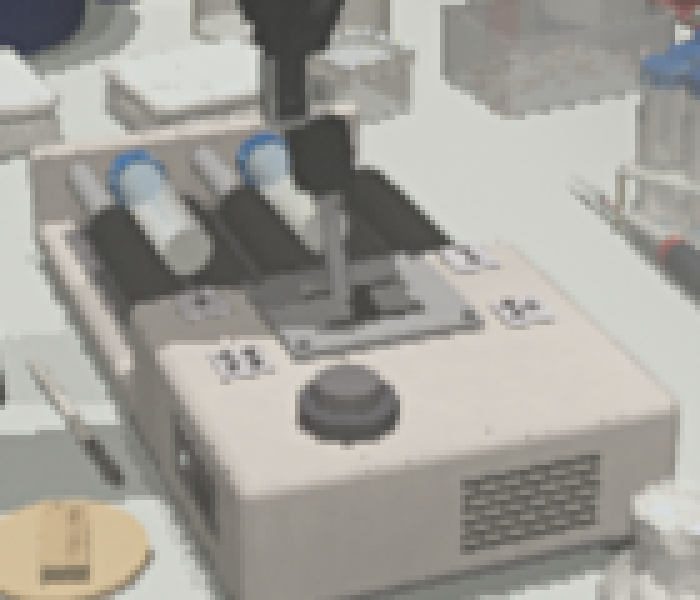

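The side view shows the stem at crop (335,250), the knob at (320,155) and the finger end at about (285,115). That is higher than I expected, and Fz is 19 N, so I'll check the projection.

```bash
python3 - <<'E'
from h import *
s=manip.sense();o,R=rol()
for n in("side","top","wrist"):
  f=manip.grab_frame(n)
  for nm,X in(("tcp",s["eef_pos"]),("tcp+40",s["eef_pos"]+[0,0,.04]),("knob",o+R@[-.0,.035,.163]),("stemgate",o+R@[0,.017,.092])):
    r,c=proj(f,X);print(n,nm,round(r),round(c),"crop",round((c-260)*5),round((r-140)*5),"depth there",f["z_map"][int(r),int(c)].round(3) if 0<=r<400 and 0<=c<640 else None,"exp",(np.array(f["R"])@X+f["t"])[2].round(3))
cv2.imwrite("pics/s3.png",cv2.resize(manip.grab_frame("wrist")["color"][150:330,220:440],(733,600),interpolation=3))
print(manip.sense()["wrist_force"])
E
```

```text
side tcp 176 316 crop 280 181 depth there 1.118 exp 0.983
side tcp+40 161 316 crop 279 107 depth there 0.95 exp 0.966
side knob 169 326 crop 329 147 depth there 0.97 exp 0.986
side stemgate 197 328 crop 342 287 depth there 0.996 exp 1.001
top tcp 202 293 crop 163 309 depth there 0.365 exp 0.812
top tcp+40 199 291 crop 157 295 depth there 0.366 exp 0.772
top knob 188 291 crop 155 241 depth there 0.364 exp 0.802
top stemgate 193 301 crop 205 265 depth there 0.365 exp 0.872
wrist tcp 237 323 crop 317 485 depth there 0.248 exp 0.187
wrist tcp+40 270 324 crop 318 651 depth there 0.127 exp 0.148
wrist knob 290 324 crop 320 748 depth there 0.12 exp 0.181
wrist stemgate 240 301 crop 205 500 depth there 0.229 exp 0.249
[-3.45985775  2.20183507 18.84821177]
```

View pics/s3.png

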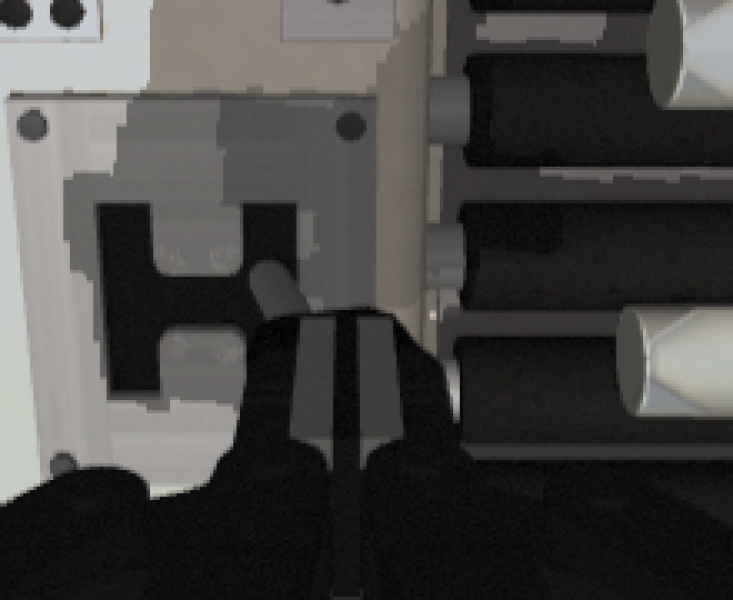

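```bash
python3 - <<'E'
from h import *
s=manip.sense();o,R=rol();print(s["wrist_force"],s["width"],s["grasp_force"],s["joints"],manip.hold_point_z)
f=manip.grab_frame("side")
print(f["z_map"][150:186:2,308:336:2].round(2))
X=s["eef_pos"]
for dz in range(0,120,10):
  r,c=proj(f,X+[0,0,dz/1e3]);p=dep(f,r,c);print(dz,round(r),round(c),(R.T@(p-o)*1e3).round(0),end=" | ")
w=manip.grab_frame("wrist");print()
for r in range(225,330,6):
  p=dep(w,r,313);q=dep(w,r,324);print(r,(R.T@(p-o)*1e3).round(0),(R.T@(q-o)*1e3).round(0))
E
```

```text
[-3.45985775  2.20183507 18.84821177] -0.000294558547737724 9.557816206925054 [-30.42977082  22.37050804  32.00620363  91.24608646 -12.68435055
  69.49600379  99.77900933] 0.0187
[[1.48 1.48 0.94 0.93 0.91 0.92 0.92 0.93 0.93 1.45 1.46 1.46 1.46 1.45]
 [1.47 1.46 0.95 0.94 0.94 0.94 0.94 1.46 1.45 1.44 1.44 1.44 1.44 1.44]
 [1.44 1.44 0.95 0.95 0.94 0.95 0.95 1.46 1.45 1.44 1.42 1.43 1.43 1.44]
 [1.42 1.42 0.96 0.95 0.94 0.95 0.95 1.46 1.46 1.45 1.43 1.43 1.44 1.45]
 [1.41 1.42 0.96 0.95 0.95 0.95 0.95 1.47 1.45 1.44 1.44 1.44 1.44 1.45]
 [1.41 1.42 0.96 0.96 0.95 0.95 0.96 1.47 1.46 1.46 1.45 1.44 1.45 1.45]
 [1.41 1.42 0.96 0.96 0.95 0.95 0.96 0.98 0.98 1.26 1.26 1.26 1.45 1.45]
 [1.25 1.24 1.24 0.96 0.96 0.96 0.97 0.97 0.97 0.97 0.97 1.27 1.45 1.46]
 [1.24 1.24 1.24 1.25 1.25 0.97 0.96 0.97 0.97 0.97 0.97 1.27 1.44 1.44]
 [1.24 1.17 1.16 1.17 1.17 0.97 0.97 0.97 0.97 0.97 0.97 1.27 1.42 1.42]
 [1.17 1.16 1.16 1.15 1.16 0.97 0.97 0.97 0.97 0.97 0.97 1.27 1.41 1.41]
 [1.17 1.16 1.15 1.14 1.14 0.99 0.97 0.97 0.97 0.97 0.97 0.98 1.38 1.39]
 [1.17 1.15 1.14 1.14 1.13 0.98 0.97 0.97 0.9
[... 727 characters left out ...]
 134 315 [-36.   6. 268.] | 
225 [-13.  27.  92.] [-13.  35.  92.]
231 [-8. 27. 92.] [-8. 35. 93.]
237 [-2. 26. 91.] [-3. 35. 93.]
243 [ -8.  27. 117.] [-22.  35. 147.]
249 [-38.  30. 188.] [-38.  35. 188.]
255 [-38.  30. 195.] [-37.  35. 193.]
261 [-37.  30. 199.] [-37.  35. 200.]
267 [-37.  30. 205.] [-37.  35. 204.]
273 [-38.  30. 211.] [-38.  35. 211.]
279 [-38.  31. 215.] [-38.  35. 216.]
285 [-38.  31. 220.] [-36.  35. 217.]
291 [-38.  31. 224.] [-33.  35. 216.]
297 [-39.  31. 229.] [-31.  35. 217.]
303 [-39.  31. 232.] [-28.  35. 216.]
309 [-39.  31. 235.] [-26.  35. 217.]
315 [-39.  31. 239.] [-23.  35. 217.]
321 [-36.  31. 238.] [-20.  35. 216.]
327 [-35.  31. 239.] [-18.  35. 218.]
```

Both cameras show the shut fingers ending about 34 mm above the reported TCP. They are therefore resting on top of the knob (z about 183) and dragging it by friction. I'll lift straight off and check in free air.

Request:
servo_tool(
  motion=[0,0,-10,0,0,0,0,0,-25,0,0,0,0,0,-40,0,0,0,0,0,-40,0,0,0],
)

```text
time_s: 6.2
eef_pos: [0.5555, 0.0491, 0.1849]
tool_rot: [[-0.995, -0.099, 0.003], [-0.099, 0.995, 0.0], [-0.003, -0.0, -1.0]]
wrist_force: [-0.7, 0.5, -0.5]
width: -0.0004
grasp_force: 0.0
```

```bash
python3 - <<'E'
from h import *
s=manip.sense();o,R=rol();plan()
f=manip.grab_frame("side");cv2.imwrite("pics/s4.png",np.vstack([cv2.resize(f["color"][110:230,260:400],(350,300),interpolation=3),cv2.resize(manip.grab_frame("wrist")["color"][130:330,200:433],(350,300),interpolation=3)]))
X=s["eef_pos"]
for dz in range(-10,60,5):
  r,c=proj(f,X+[0,0,dz/1e3]);p=dep(f,r,c);print(dz,round(r),round(c),(R.T@(p-o)*1e3).round(0),end=" | ")
print()
for x in manip.tip_of("side","knob")[:2]:
  r,c=x["location"];print(x["score"],r,c,(R.T@(dep(f,r,c)-o)*1e3).round(1),(R.T@(atz(f,r,c,.163)-o)*1e3).round(1))
m=manip.outline_of("side","knob")[0];print(m["score"],m["box"])
ys,xs=np.nonzero(m["pixels"]);P=np.array([R.T@(dep(f,a,b)-o)*1e3 for a,b in zip(ys,xs)]);print(np.percentile(P,[5,50,95],axis=0).round(0))
E
```

```text
tcp in roller mm [-29.4  32.8 184.9] turn [-0.     0.003 -0.001] F [-0.6  0.5 -0.5] t 6.2
-10 167 315 [ 54. 280.  69.] | -5 165 315 [ 55. 283.  74.] | 0 163 315 [ 56. 287.  79.] | 5 161 315 [109. 443.  22.] | 10 159 315 [110. 448.  27.] | 15 158 315 [110. 447.  35.] | 20 156 315 [111. 449.  42.] | 25 154 315 [119. 473.  40.] | 30 152 315 [-32.  25. 218.] | 35 150 315 [-34.  19. 225.] | 40 148 315 [-33.  22. 229.] | 45 146 315 [-33.  22. 234.] | 50 144 315 [-34.  18. 240.] | 55 142 315 [-34.  19. 245.] | 
0.85 172.6 320.9 [-18.7  20.1 162.9] [-18.7  20.  163. ]
0.64 [315.7, 163.3, 15.2, 33.5]
[[-22.  16. 101.]
 [ -8.  22. 159.]
 [  3.  38. 182.]]
```

View pics/s4.png

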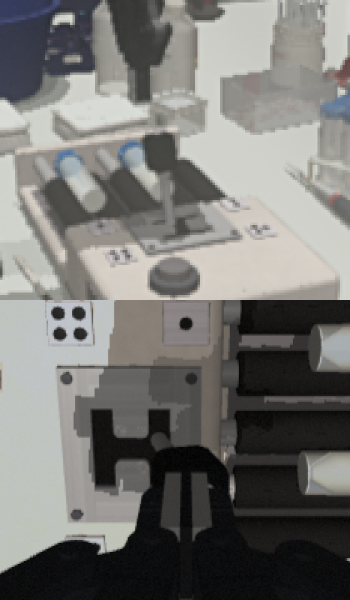

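Confirmed in free air: the real fingertip is about 30 mm above the reported TCP, at side dz of about 27. The knob is near x = -7. I'll back off, go down to TCP z of about 127 (tip about 157) and push the knob's front face properly.

Request:
servo_tool(
  motion=[20,0,0,0,0,0,40,0,0,0,0,0,40,0,20,0,0,0,40,0,45,0,0,0,40,0,58,0,0,0,40,0,58,0,0,0,40,0,58,0,0,0],
)

```text
time_s: 7.28
eef_pos: [0.5153, 0.0453, 0.1261]
tool_rot: [[-0.995, -0.099, 0.001], [-0.099, 0.995, 0.0], [-0.001, -0.0, -1.0]]
wrist_force: [0.5, -0.1, -0.5]
width: 0.0004
grasp_force: 0.0
```

```bash
python3 - <<'E'
from h import *
o,R=rol();plan((-25,33,127))
f=manip.grab_frame("side");z=f["z_map"]
v,u=np.mgrid[150:190,295:340];P=np.array([R.T@(dep(f,a,b)-o)*1e3 for a,b in zip(v.ravel(),u.ravel())])
k=P[(abs(P[:,0]+10)<35)&(abs(P[:,1]-33)<25)&(P[:,2]>150)&(P[:,2]<178)]
print(len(k),np.percentile(k,[2,20,50,80,98],axis=0).round(0))
E
```

```text
tcp in roller mm [-69.8  33.  126.1] turn [-0.     0.001 -0.001] F [ 0.5 -0.2 -0.5] t 7.275
(-25, 33, 127) [-44.8  -0.   -0.8]
150 [[-23.  15. 151.]
 [-20.  18. 157.]
 [-11.  22. 164.]
 [ -1.  25. 173.]
 [  6.  40. 177.]]
```

Request:
servo_tool(
  motion=[-15,0,-1,0,0,0,-28,0,-1,0,0,0,-35,0,-1,0,0,0,-41,0,-1,0,0,0,-45,0,-1,0,0,0,-45,0,-1,0,0,0,-45,0,-1,0,0,0],
)

```text
time_s: 8.2
eef_pos: [0.5591, 0.0498, 0.1262]
tool_rot: [[-0.995, -0.099, -0.0], [-0.099, 0.995, 0.0], [0.0, 0.0, -1.0]]
wrist_force: [-1.2, 0.2, 0.4]
width: -0.0002
grasp_force: 0.7
```

```bash
cat >> h.py <<'E'
def knob(y):
    o,R=rol();f=manip.grab_frame("side")
    v,u=np.mgrid[140:200,290:370];P=np.array([R.T@(dep(f,a,b)-o)*1e3 for a,b in zip(v.ravel(),u.ravel())])
    k=P[(abs(P[:,0])<60)&(abs(P[:,1]-y)<25)&(P[:,2]>145)&(P[:,2]<180)]
    print("knob",len(k),np.percentile(k,[2,20,50,80,98],axis=0).round(0).tolist())
    return f
E
python3 - <<'E'
from h import *
plan((-60,33,127))
f=knob(33)
w=manip.grab_frame("wrist")
cv2.imwrite("pics/s5.png",np.vstack([cv2.resize(f["color"][130:210,280:373],(350,300),interpolation=3),cv2.resize(w["color"][130:330,200:433],(350,300),interpolation=3)]))
E
```

```text
tcp in roller mm [-25.8  33.2 126.2] turn [ 0. -0. -0.] F [-1.2  0.3  0.4] t 8.2
(-60, 33, 127) [34.2 -0.2 -0.7]
knob 222 [[-35.0, 17.0, 147.0], [-25.0, 20.0, 156.0], [-8.0, 21.0, 166.0], [5.0, 26.0, 175.0], [13.0, 35.0, 179.0]]
```

View pics/s5.png

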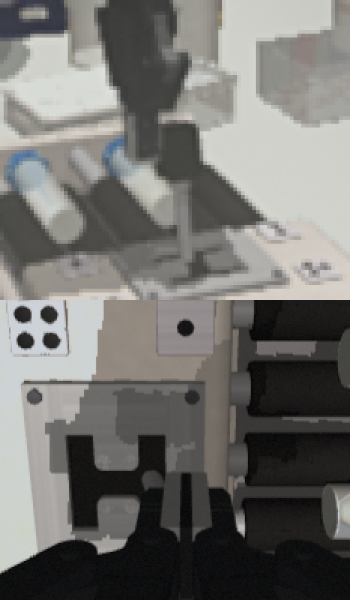

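The lever is in neutral: the stem is in line with the channel at crop (150,480). Next I go round to the left side of the knob.

Request:
servo_tool(
  motion=[18,0,0,0,0,0,30,15,0,0,0,0,30,45,0,0,0,0,15,55,0,0,0,0,-12,55,0,0,0,0,-26,55,0,0,0,0,-26,55,0,0,0,0,-26,55,0,0,0,0],
)

```text
time_s: 9.3
eef_pos: [0.579, 0.1078, 0.1263]
tool_rot: [[-0.995, -0.1, -0.001], [-0.1, 0.995, 0.0], [0.001, 0.0, -1.0]]
wrist_force: [-0.5, 0.1, 0.1]
width: -0.0004
grasp_force: 0.0
```

```bash
python3 - <<'E'
from h import *
plan((0,70,127),(0,-6,127));knob(33)
E
```

```text
tcp in roller mm [ -0.2  88.9 126.3] turn [ 0.    -0.001  0.   ] F [-0.5  0.1  0.1] t 9.3
(0, 70, 127) [ -0.2 -18.9  -0.7]
(0, -6, 127) [ -0.1 -94.9  -0.7]
knob 173 [[-15.0, 16.0, 147.0], [-13.0, 18.0, 154.0], [-4.0, 22.0, 163.0], [7.0, 27.0, 173.0], [14.0, 41.0, 179.0]]
```

Request:
servo_tool(
  motion=[0,-15,0,0,0,0,0,-27,0,0,0,0,0,-38,0,0,0,0,0,-49,0,0,0,0,0,-60,0,0,0,0,0,-71,0,0,0,0,0,-81,0,0,0,0,0,-88,0,0,0,0],
)

```text
time_s: 10.35
eef_pos: [0.5882, 0.0185, 0.126]
tool_rot: [[-0.995, -0.098, -0.001], [-0.098, 0.995, -0.0], [0.001, -0.0, -1.0]]
wrist_force: [0.1, 1.8, -0.6]
width: 0.0002
grasp_force: 0.7
```

```bash
python3 - <<'E'
from h import *
plan((0,-6,127));knob(-33)
E
```

```text
tcp in roller mm [ 1.00e-01 -8.00e-01  1.26e+02] turn [-0.    -0.001 -0.001] F [ 0.3  1.7 -0.6] t 10.35
(0, -6, 127) [ 0.1 -5.2 -1. ]
knob 181 [[-15.0, -46.0, 147.0], [-13.0, -44.0, 154.0], [-5.0, -42.0, 166.0], [6.0, -36.0, 175.0], [13.0, -22.0, 180.0]]
```

Request:
servo_tool(
  motion=[0,-3,0,0,0,0,0,-5,0,0,0,0,0,-7,0,0,0,0,0,-7,0,0,0,0],
)

```text
time_s: 10.9
eef_pos: [0.5891, 0.0124, 0.1264]
tool_rot: [[-0.995, -0.099, -0.0], [-0.099, 0.995, -0.0], [0.0, -0.0, -1.0]]
wrist_force: [-0.7, 1.4, 0.1]
width: -0.0005
grasp_force: 0.4
```

```bash
python3 - <<'E'
from h import *
plan((0,-6,127));knob(-33)
E
```

```text
tcp in roller mm [  0.4  -7.  126.4] turn [-0. -0. -0.] F [-0.5  1.5  0.1] t 10.9
(0, -6, 127) [ 0.4  1.  -0.6]
knob 202 [[-14.0, -52.0, 147.0], [-13.0, -49.0, 154.0], [-6.0, -47.0, 166.0], [5.0, -39.0, 176.0], [13.0, -12.0, 180.0]]
```

Request:
servo_tool(
  motion=[0,-2,0,0,0,0,0,-4,0,0,0,0,0,-5,0,0,0,0],
)

```text
time_s: 11.32
eef_pos: [0.5895, 0.0089, 0.1263]
tool_rot: [[-0.995, -0.1, -0.0], [-0.1, 0.995, 0.002], [0.0, 0.002, -1.0]]
wrist_force: [-0.3, 3.8, -0.1]
width: -0.0004
grasp_force: 1.8
```

```bash
python3 - <<'E'
from h import *
plan((0,-6,127));knob(-33)
E
```

```text
tcp in roller mm [  0.4 -10.5 126.3] turn [ 0.002 -0.     0.   ] F [ 0.1  3.9 -0.1] t 11.325
(0, -6, 127) [ 0.4  4.5 -0.7]
knob 218 [[-15.0, -56.0, 147.0], [-12.0, -53.0, 155.0], [-5.0, -50.0, 167.0], [6.0, -40.0, 176.0], [13.0, -12.0, 180.0]]
```

Request:
servo_tool(
  motion=[0,12,0,0,0,0,0,26,0,0,0,0,28,26,0,0,0,0,55,22,0,0,0,0,60,0,0,0,0,0,60,-22,0,0,0,0,60,-22,0,0,0,0],
)

```text
time_s: 12.25
eef_pos: [0.5323, -0.0222, 0.1269]
tool_rot: [[-0.995, -0.096, 0.001], [-0.096, 0.995, -0.002], [-0.001, -0.002, -1.0]]
wrist_force: [0.3, 0.7, -0.8]
width: -0.0001
grasp_force: 0.0
```

```bash
python3 - <<'E'
from h import *
plan((0,-33,127),(14,-33,127));knob(-33)
E
```

```text
tcp in roller mm [-59.5 -35.8 126.9] turn [-0.002  0.001 -0.004] F [ 0.3  0.6 -0.8] t 12.25
(0, -33, 127) [-59.5   3.1  -0. ]
(14, -33, 127) [-73.5   3.1  -0. ]
knob 233 [[-59.0, -56.0, 146.0], [-14.0, -53.0, 156.0], [-8.0, -49.0, 167.0], [4.0, -43.0, 176.0], [13.0, -32.0, 180.0]]
```

Request:
servo_tool(
  motion=[-15,1,0,0,0,0,-28,1,0,0,0,0,-37,1,0,0,0,0,-46,1,0,0,0,0,-54,1,0,0,0,0,-61,1,0,0,0,0,-67,1,0,0,0,0,-70,1,0,0,0,0],
)

```text
time_s: 13.3
eef_pos: [0.6016, -0.0123, 0.1258]
tool_rot: [[-0.995, -0.099, -0.001], [-0.099, 0.995, -0.0], [0.001, -0.0, -1.0]]
wrist_force: [-4.0, 0.8, -0.7]
width: 0.0
grasp_force: 1.7
```

```bash
python3 - <<'E'
from h import *
plan((14,-33,127));knob(-33)
E
```

```text
tcp in roller mm [ 10.3 -32.9 125.8] turn [-0.    -0.001 -0.   ] F [-3.9  1.2 -0.7] t 13.3
(14, -33, 127) [-3.7 -0.1 -1.2]
knob 275 [[1.0, -54.0, 146.0], [13.0, -51.0, 155.0], [27.0, -46.0, 167.0], [40.0, -39.0, 175.0], [50.0, -30.0, 179.0]]
```

Near home; I'll push on until the stop gives a clear force.

Request:
servo_tool(
  motion=[-2,0,0,0,0,0,-4,0,0,0,0,0,-6,0,0,0,0,0,-6,0,0,0,0,0],
)

```text
time_s: 13.85
eef_pos: [0.6061, -0.0126, 0.1261]
tool_rot: [[-0.995, -0.098, -0.003], [-0.098, 0.995, -0.001], [0.004, -0.0, -1.0]]
wrist_force: [-6.5, -0.6, -0.1]
width: -0.0001
grasp_force: 3.1
```

```bash
python3 - <<'E'
from h import *
plan((14,-33,127));knob(-33)
E
```

```text
tcp in roller mm [ 14.8 -33.6 126.1] turn [-0.    -0.004 -0.001] F [-6.5  0.  -0.1] t 13.85
(14, -33, 127) [ 0.8  0.6 -0.9]
knob 268 [[5.0, -53.0, 147.0], [17.0, -51.0, 155.0], [31.0, -46.0, 167.0], [44.0, -40.0, 174.0], [55.0, -28.0, 179.0]]
```

Request:
servo_tool(
  motion=[-2,0,0,0,0,0,-5,0,0,0,0,0,-5,0,0,0,0,0],
)

```text
time_s: 14.28
eef_pos: [0.6071, -0.0125, 0.1259]
tool_rot: [[-0.995, -0.098, -0.012], [-0.098, 0.995, -0.0], [0.012, 0.001, -1.0]]
wrist_force: [-13.7, 0.4, 4.5]
width: -0.0
grasp_force: 7.2
```

```bash
python3 - <<'E'
from h import *
plan((14,-33,127));knob(-33)
E
```

```text
tcp in roller mm [ 15.8 -33.5 125.9] turn [ 0.001 -0.012 -0.002] F [-13.6   1.7   4.5] t 14.275
(14, -33, 127) [ 1.9  0.5 -1.1]
knob 267 [[6.0, -54.0, 146.0], [18.0, -51.0, 155.0], [33.0, -46.0, 166.0], [45.0, -39.0, 174.0], [56.0, -29.0, 179.0]]
```

Lever home: 13.7 N against a hard stop, and the knob reads about (38,-33). Now I retreat straight back and move over the button.

Request:
servo_tool(
  motion=[15,0,0,0,0,0,35,0,0,0,0,0,60,0,0,0,0,0,62,-20,-15,0,0,0,66,-45,-15,0,0,0,66,-67,-15,0,0,0,66,-67,-15,0,0,0,66,-67,-15,0,0,0],
)

```text
time_s: 15.32
eef_pos: [0.5551, -0.084, 0.1421]
tool_rot: [[-0.995, -0.099, 0.003], [-0.099, 0.995, 0.0], [-0.003, -0.0, -1.0]]
wrist_force: [0.3, -0.3, -0.0]
width: 0.0
grasp_force: 0.0
```

```bash
python3 - <<'E'
from h import *
plan((-46,-100,78));f=knob(-33);o,R=rol()
g=manip.grab_frame("wrist");cv2.imwrite("pics/w6.png",g["color"][100:350,150:500])
h=f
for dx,dy in((-19,-13),(-23,0),(-20,12),(0,-22),(0,-18),(0,0),(-10,0)):
  X=o+R@(np.array([-45+dx,-100+dy,100])/1e3)
  print(dx,dy,[(R.T@(dep(F,*proj(F,X))-o)*1e3).round(0).tolist() for F in(h,g)])
for x in manip.tip_of("wrist","start_top")[:1]:print(x["score"],(R.T@(atz(g,*x["location"],.104)-o)*1e3).round(1))
E
```

```text
tcp in roller mm [-43.1 -99.5 142.1] turn [-0.     0.003 -0.   ] F [ 0.3 -0.3 -0. ] t 15.325
(-46, -100, 78) [ 3.1 -0.5 64.1]
knob 209 [[24.0, -55.0, 146.0], [29.0, -51.0, 153.0], [36.0, -47.0, 164.0], [47.0, -37.0, 173.0], [55.0, -27.0, 177.0]]
-19 -13 [[-63.0, -109.0, 97.0], [-63.0, -113.0, 97.0]]
-23 0 [[-67.0, -98.0, 99.0], [-67.0, -100.0, 95.0]]
-20 12 [[-58.0, -66.0, 87.0], [-64.0, -88.0, 96.0]]
0 -22 [[-43.0, -116.0, 96.0], [-44.0, -122.0, 98.0]]
0 -18 [[-44.0, -116.0, 98.0], [-44.0, -118.0, 98.0]]
0 0 [[-50.0, -114.0, 108.0], [-48.0, -100.0, 108.0]]
-10 0 [[-57.0, -107.0, 104.0], [-116.0, -99.0, 315.0]]
0.67 [-43.2 -98.2 104. ]
```

View pics/w6.png

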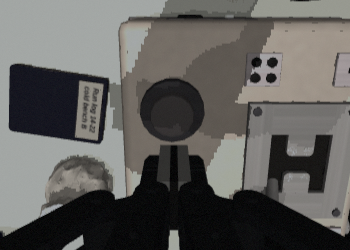

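The wrist view shows the button at crop (172,110) with the fingers in line with it, and the right-hand half of the H clear at the front. I'll descend by force.

Request:
servo_tool(
  motion=[2,0,25,0,0,0,2,0,48,0,0,0,2,0,60,0,0,0,2,0,64,0,0,0,2,0,64,0,0,0],
)

```text
time_s: 16.1
eef_pos: [0.5521, -0.0844, 0.0779]
tool_rot: [[-0.995, -0.099, 0.001], [-0.099, 0.995, 0.0], [-0.001, -0.0, -1.0]]
wrist_force: [0.1, -0.2, 0.5]
width: -0.0002
grasp_force: 0.0
```

```bash
python3 - <<'E'
from h import *
plan((-45,-100,70))
E
```

```text
tcp in roller mm [-46.1 -99.7  77.9] turn [-0.     0.001  0.   ] F [ 0.1 -0.2  0.5] t 16.1
(-45, -100, 70) [-1.1 -0.3  7.9]
```

Request:
servo_tool(
  motion=[-1,0,2,0,0,0,-1,0,4,0,0,0,-1,0,6,0,0,0,-1,0,6,0,0,0],
)

```text
time_s: 16.6
eef_pos: [0.5534, -0.0848, 0.072]
tool_rot: [[-0.995, -0.099, 0.002], [-0.099, 0.995, -0.0], [-0.002, -0.001, -1.0]]
wrist_force: [-0.4, -0.5, 5.9]
width: -0.0002
grasp_force: 2.2
```

Request:
servo_tool(
  motion=[0,0,2,0,0,0,0,0,4,0,0,0,0,0,5,0,0,0,0,0,5,0,0,0],
)

```text
time_s: 17.1
eef_pos: [0.5535, -0.0848, 0.0709]
tool_rot: [[-0.995, -0.099, 0.003], [-0.099, 0.995, 0.001], [-0.003, 0.001, -1.0]]
wrist_force: [-7.9, 2.2, 25.5]
width: -0.0003
grasp_force: 12.6
```

```bash
python3 - <<'E'
from h import *
plan((-45,-100,70))
E
```

```text
tcp in roller mm [ -44.7 -100.2   70.9] turn [ 0.001  0.003 -0.001] F [-7.6  3.  25.5] t 17.1
(-45, -100, 70) [0.3 0.2 0.9]
```

Hard stop at 25 N. Contact began below TCP z 77.9 and the stop is at 70.9, which matches the 6 mm travel. I'll release and clear.

Request:
servo_tool(
  motion=[0,0,-5,0,0,0,0,0,-12,0,0,0,0,0,-40,0,0,0,0,0,-80,0,0,0,25,0,-120,0,0,0,60,0,-140,0,0,0,60,0,-140,0,0,0,60,0,-140,0,0,0],
)

```text
time_s: 18.1
eef_pos: [0.4928, -0.0896, 0.2055]
tool_rot: [[-0.995, -0.1, -0.001], [-0.1, 0.995, 0.001], [0.001, 0.001, -1.0]]
wrist_force: [1.0, -0.8, -0.4]
width: -0.0006
grasp_force: 0.0
```

```bash
python3 - <<'E'
from h import *
plan();f=knob(-33)
cv2.imwrite("pics/s7.png",cv2.resize(f["color"][130:250,260:400],(700,600),interpolation=3))
E
```

```text
tcp in roller mm [-105.6  -98.9  205.5] turn [ 0.001 -0.001  0.   ] F [ 1.  -0.9 -0.4] t 18.1
knob 209 [[24.0, -54.0, 146.0], [28.0, -51.0, 153.0], [36.0, -48.0, 164.0], [47.0, -37.0, 173.0], [55.0, -27.0, 178.0]]
```

View pics/s7.png

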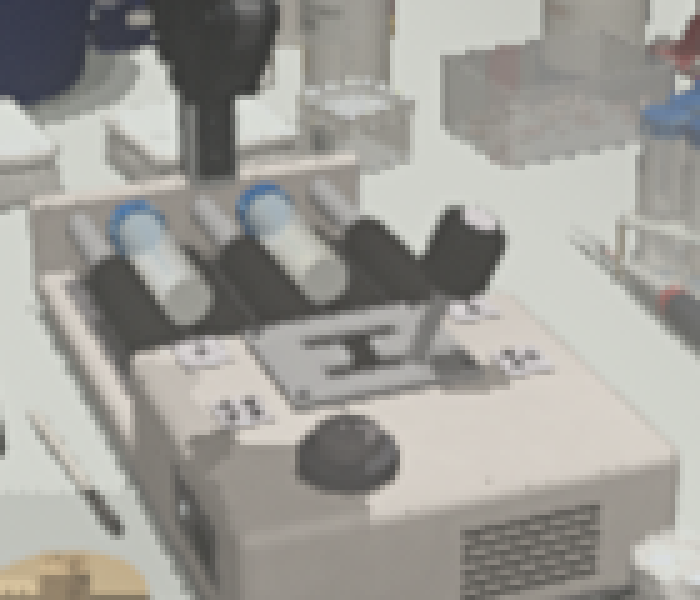

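The picture shows the lever leaning back in third, with its stem at (430,330) beside the three-dot tab at (525,360). The button at (345,445) is back up, both tubes lie in their troughs and the arm is clear.

```bash
python3 -c "
from plant import manip
print(manip.sign_off())"
```

```text
the job is handed in; nothing more can be done
None
```

The lever is fully home in third (back right) and the start button was pressed all the way in and let go; the job was handed in at about 18 s, though on the first push the fingertips dragged the knob by its top (about 19 N) before I corrected their height.

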